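Pop the remote out of its dock and trap it

ROBOT

A 7-joint arm with a two-finger parallel gripper is mounted at the origin on the work surface. World frame = base frame: x ahead of the robot, y to its left, z up, the work surface at z = 0. Lengths are in mm, angles in rad, forces in N, time in s.
With the tool pointing down it reaches from about 400 to 850 mm from the base axis. Payload 10.4 kg.
Tool frame: the origin (TCP) lies midway between the tips of the shut fingers; the grasp point (between the pads) lies 19 mm behind it; y points along the fingers, x is the direction in which the jaws open and shut, and the axes are right-handed (so a half turn about y gives the same grasp; the last joint's range is limited). The gripper opens to 87 mm and grips with 3 to 60 N. Pads are 19 mm wide; open, the fingers measure 117 mm over their backs; the gripper's body (75 mm by 190 mm) begins 51 mm behind the grasp point.
Start: joints at [-1.173, 0.332, -0.065, 1.46, 0.022, 1.35, -0.088], TCP at [255.297, 570.505, 222.576] pointing down, gripper open.
Joint ranges: [-2.6, 2.6], [-0.5, 2.12], [-1.47, 1.34], [0.16, 2.42], [-1.27, 4.41], [0.06, 2.06], [-2.6, 2.6]. Speed limits (rad/s): [2.22, 2.22, 2.79, 2.79, 3.14, 3.14, 3.14].

INTERFACE

Orientations are given as a unit quaternion [x, y, z, w].
In Python, from station import * gives the robot as it stands.
- The arm moves only by the tool step_arm, never from a script. Its argument "rows" is a list of rows, each a list of 7 numbers: the opening in per cent of the stroke, from 0 (shut) to 100 (fully open), then the shift along the tool's x, y, z in m, then the turn, a rotation vector about the tool's x, y, z in rad. In form: [[fingers, dx, dy, dz, wx, wy, wz], ...]. A call has 1 to 20 rows; each row is the pose to reach, as a shift and turn from the pose measured when the call began, along the tool's axes at that moment; what a row does not reach only later rows make up. A row lasts 1/12 s, in which the tool goes at most 41.7 mm and 7.16 degrees, less where a joint would pass 70% of its speed; a pose out of reach is approached as far as the arm can. A call with a gripper value outside its range is refused whole. The fingers move at their own pace and stop on an object; "force" is the grip in N (left out, the last holds). Time passes only in rows, so rows that repeat a pose let the fingers close. It gives the time, the measured TCP pose, the force and the opening at its end, in the units of the state.
- get_state(): the state, without advancing time (a new reading comes with each control period).
- capture(name): name is "scene" or "top" or "wrist"; returns a dict with "img" (480x640x3 uint8, red, green, blue), "z_map" (480x640 float32, mm along the optical axis (not along the pixel's ray), 0 where there is no reading), "camera_matrix" (3x3 intrinsics, pixels), "position" and "rotation" of the camera in the world; the wrist camera has in their place "T_tool_cam" (4x4, takes a point from camera to tool coordinates, whose origin is the TCP and whose axes are the tool frame's). Camera axes: x right, y down, z forward; pixel columns grow to the right and rows downward; lengths in mm; the calibration is good to about 2 mm. A picture is of the moment at which its call begins: read the wrist's pose just before it.
- finish_job(): hands the job in, once; it reports no verdict.
The state is a dict: "clock": time; "joint_pos": joint angles; "joint_velocities": joint speeds; "tau": joint torques, N m; "tcp_pos": TCP position; "eef_rot": TCP orientation; "force": force on the tool from outside, world axes, zero at the start; "wrist_torque": the same for the moment, N m; "grip_width": finger opening in mm.
Only numpy, scipy, OpenCV 4.12 (cv2) and the standard library are available. Lean on these libraries where they do the work, as an engineer would, in place of code of your own. Each camera call takes 0.05 s, during which the arm holds its last target.

TASK

Press the ejector key of the sloping dock fully down with one fingertip while the other finger stands in the chute, so that this other finger traps the lilac hearing aid remote when it pops out, before it can slide away. The remote is only to be stopped, not picked up; leave the other things where they stand. Finish while holding: the key still fully down and the remote at rest on the chute, leaning against the finger.

Things in the scene. Friction and masses are not known exactly. Their poses are not given: they have to be found in the camera images.
- dock: Fixed plastic dock, 190 long (x), 88 wide (y), 100 high at the back. Origin: on the shelf below the gate, mid-width of the chute. x axis to the high back end, y to the key's side, z up. Its slippery bed slopes down to -x at 0.30 rad: 40 mm above the shelf at x=0, 21 mm at the open lower end, x=-57 mm. Chute 42 mm wide (y -21 to 21) between walls 5 mm thick, 14 mm above the bed.
- gate (a point): Point on the bed at dock x=0, y=0, fixed to the dock. A steel gate bar across the chute here stops the remote. It sinks with the key: after about 6 mm of key travel it is below the bed, and the pusher shoots the remote down the chute at about 0.5 m/s. With nothing standing in the chute within 40 mm below the gate, it slides off the open end.
- pusher (a joint): Travel of the spring pusher behind the remote in m: 0 loaded (start), 0.042 fully out. It pushes down the slope with 3 N at 0 and 1 N at 0.042.
- ejector (a joint): Travel of the ejector key in m: 0 up, 0.008 fully down (a hard stop). It moves straight down; 2 N starts it, 6 N holds it fully down, and it springs back when let go.
- ejector_top (a point): Centre of the key's flat, level top face (moves with the key), at dock x=-27, y=+46 mm. The grey key is 30 (dock x) by 24 (dock y) mm. Its top is 49 mm above the shelf when up, 41 mm when fully down; the housing round it is 1 mm lower than that and reaches from y=26 to 62, x=-48 to -6 mm.
- chute_point (a point): Point on the bed in the middle of the chute (dock x=-27, y=0 mm), 32 mm above the shelf, fixed to the dock: level with the key's middle along the slope, 46 mm from it across. A fingertip level with the fully pressed key is 9 mm above the bed here, well below the top of the remote's end.
- remote: Loose lilac plastic remote, a rounded block 76 (x, along the slope) by 38 (y) by 18 mm (z), about 80 g. Origin: centre of its underside. At the start it lies in the dock, tilted with the bed; its x axis points up the slope.
- remote_front (a point): Middle of the lower edge of the remote's low end (underside, 38 mm from the origin along the remote's -x). At dock x=0 before it pops; it moves towards dock -x.
- ramekin: White porcelain ramekin, 72 wide, 42 high, near the dock's -y side. Origin: centre of its underside. Bystander.
- spectacle_case: Silver metal spectacle case, 156 x 58 x 37 mm, on the dock's +y side. Origin: centre of its underside. Bystander.
- mug: Blue mug, 80 wide, 92 high, behind the dock. Origin: centre of its underside. Bystander.
- lotion: White lotion jar, 56 wide, 90 high, behind the dock. Origin: centre of its underside. Bystander.
- pill_box: White week pill box, 50 x 150 x 22 mm, behind the dock. Origin: centre of its underside. Bystander.
- torch: Black torch, 160 x 38 x 38 mm, to the robot's left. Origin: centre of the underside of its handle. Bystander.

How it is judged (in metres and radians):
At the end, for the whole second after the job is handed in: The key is held down by a finger (at least 6 of its 8 mm); the remote has come 6 to 38 mm out past the gate (horizontally), lies still and flat on the sloping bed (its tilt within 0.15 rad of the bed's) within the chute, and a finger bears against it with more than 0.15 N and less than 15 N (value of joint ejector above 0.006 m and x of remote_front in the frame of dock between -0.038 and -0.006 m and contact force between the fingers and remote between 0.15 and 15 N and contact force between the fingers and ejector above 0.5 N and linear speed of remote below 0.02 m/s and y of remote_front in the frame of dock between -0.012 and 0.012 m and angle between remote's own z axis and vertical between 0.15 and 0.45 rad); the arm keeps its last pose, push and grip.
It fails at once if the remote slides away (more than 42 mm past the gate) (x of remote_front in the frame of dock below -0.042 m).
It fails at once if the remote is lifted off the bed, tipped up or pulled out upwards (z of remote in the frame of dock above 0.062 m or angle between remote's own z axis and vertical above 0.55 rad).
It fails at once if a bystander is disturbed (moved more than 20 mm) (distance of any of ramekin, spectacle_case, mug, lotion, pill_box, torch from where it was at the start of the episode above 0.02 m).
It also fails if it takes over 32 s, if anything falls off the work surface, if the arm or the gripper's body presses on something with over 40 N, if the wrist force passes 120 N, or if a joint passes its speed limit or range.

## Working session

There is one attempt and no reset: what is moved stays moved. The work goes in short steps, Python scripts to look and compute and a tool call to move; the robot and the scene stay as the last step left them, time stands still between calls to the robot, and variables do not carry over. Pictures are saved under pics/ and viewed, and the job is handed in when it is done.

Besides the shell and the picture viewer there is one more tool, called after ">>>" by a JSON object that holds its "name" and its "arguments". step_arm: Moves the arm, as the interface text tells. Its arguments: {"type":"object","properties":{"rows":{"type":"array","items":{"type":"array","items":{"type":"number"}}},"force":{"type":"number"}},"required":["rows"]}

```bash
mkdir -p pics; ls; python3 - <<'E'
from station import *
import cv2,numpy as np
s=get_state(); print(s)
for n in ("scene","top"):
    c=capture(n); np.savez(n+".npz",**c); cv2.imwrite(f"pics/{n}0.png",c["img"][:,:,::-1]); print(n,c["camera_matrix"],c["position"],c["rotation"])
E
```

```text
pics
{'clock': 0.0, 'joint_pos': array([-1.17262866,  0.33284823, -0.06467444,  1.46095925,  0.02160225,
        1.3499102 , -0.08849733]), 'joint_velocities': array([ 0.00065961,  0.00014278,  0.0010619 ,  0.00088042, -0.00104465,
        0.0009597 , -0.00132457]), 'tau': array([-2.07437902e-04, -6.23238444e+01,  2.46100343e-02, -3.89906573e+01,
       -6.14304794e-02,  3.95993760e-02,  1.33343992e-04]), 'tcp_pos': array([255.14642476, 570.11135694, 221.7600846 ]), 'eef_rot': array([ 0.59369065,  0.38414938, -0.38496619, -0.59309501]), 'force': array([-0.16680888, -0.15293556, -0.22888861]), 'wrist_torque': array([ 0.03610725, -0.02663746, -0.0386639 ]), 'grip_width': 86.806044232933}
scene [[532.51555474   0.         320.71891103]
 [  0.         532.51555474 238.41672255]
 [  0.           0.           1.        ]] [1410.09165843  314.91736092  802.82734625] [ 0.56315486  0.72048078 -0.31863241 -0.24947431]
top [[619.43573726   0.         316.51761921]
 [  0.         619.43573726 248.48637889]
 [  0.           0.           1.        ]] [ 469.86994245  122.22889254 1400.55195118] [-0.70092839  0.71151597 -0.03616871  0.03370822]
```

View pics/scene0.png

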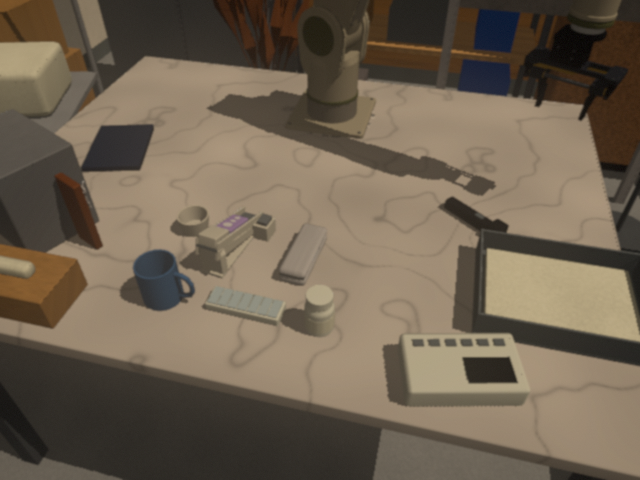

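View pics/top0.png

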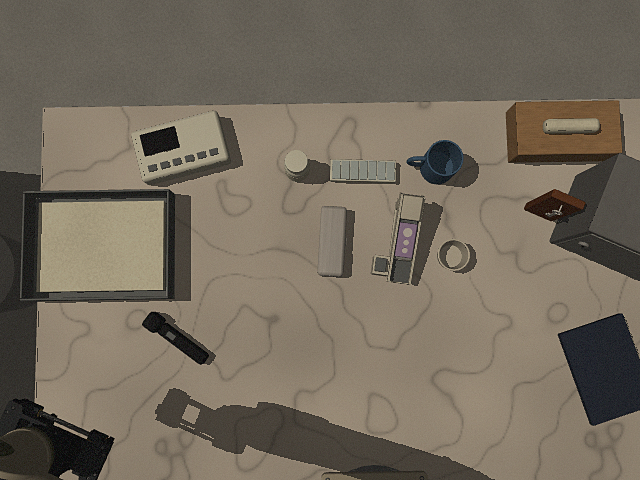

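The top view shows the dock near (402,240), the key at (381,265), the remote's lilac top at (405,240), the ramekin at (454,255) and the case at (332,240).

```bash
cat > h.py <<'E'
import numpy as np,cv2
from scipy.spatial.transform import Rotation as R
def load(n): return dict(np.load(n+".npz"))
def ray(c,u,v):
    K=c["camera_matrix"]; d=np.array([(u-K[0,2])/K[0,0],(v-K[1,2])/K[1,1],1.])
    rot=c["rotation"]; M=R.from_quat(rot).as_matrix() if rot.size==4 else rot
    return c["position"],M@d
def onz(c,u,v,z):
    p,d=ray(c,u,v); return p+d*(z-p[2])/d[2]
def cloud(c):
    K=c["camera_matrix"]; v,u=np.mgrid[0:480,0:640]; Z=c["z_map"]
    P=np.stack([(u-K[0,2])/K[0,0]*Z,(v-K[1,2])/K[1,1]*Z,Z],-1)
    M=R.from_quat(c["rotation"]).as_matrix()
    return P@M.T+c["position"]
E
python3 - <<'E'
from h import *
for n,(x0,y0,x1,y1) in dict(top=(310,180,480,300),scene=(160,190,340,290)).items():
    c=load(n); im=c["img"][y0:y1,x0:x1,::-1]; cv2.imwrite(f"pics/{n}z.png",cv2.resize(im,None,fx=4.4,fy=4.4,interpolation=cv2.INTER_CUBIC))
c=load("top"); W=cloud(c)
for u,v in [(405,240),(381,265),(402,270),(404,275),(410,205),(332,240),(350,300),(454,246)]: print(u,v,W[v,u].round(1))
hsv=cv2.cvtColor(c["img"],cv2.COLOR_RGB2HSV)
b,g,r=c["img"][...,2].astype(int),c["img"][...,1].astype(int),c["img"][...,0].astype(int)
m=((b-g>15)&(r-g>5)).astype(np.uint8); m[:180]=0;m[300:]=0;m[:,:380]=0;m[:,430:]=0
print(m.sum()); cs,_=cv2.findContours(m,0,2); k=max(cs,key=cv2.contourArea); print(cv2.minAreaRect(k))
E
```

```text
405 240 [617.  -74.5  73.6]
381 265 [565.5 -24.   49.3]
402 270 [555.1 -72.5  29. ]
404 275 [543.9 -76.5  29.5]
410 205 [689.4 -84.   96. ]
332 240 [622.8  82.   42.8]
350 300 [ 4.91e+02  4.26e+01 -2.00e-01]
454 246 [ 609.1 -195.     6.6]
332
((405.5405578613281, 239.7567596435547), (17.09749412536621, 33.86619186401367), 9.462322235107422)
```

View pics/topz.png

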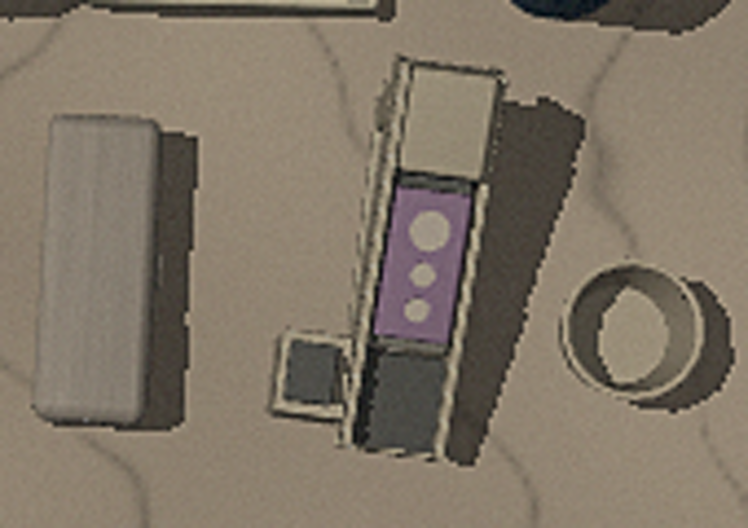

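View pics/scenez.png

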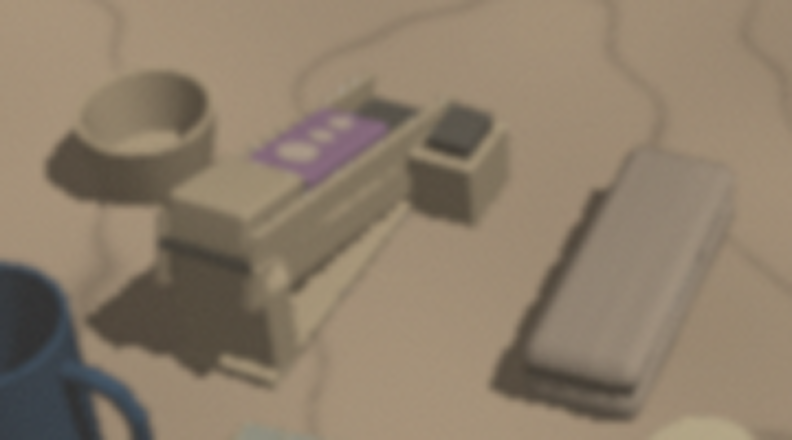

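```bash
python3 - <<'E'
from h import *
c=load("top"); W=cloud(c)
r,g,b=[c["img"][...,i].astype(int) for i in range(3)]
m=((b-g>15)&(r-g>5)).astype(np.uint8); m[:180]=0;m[300:]=0;m[:,:380]=0;m[:,430:]=0
m=cv2.morphologyEx(m,cv2.MORPH_CLOSE,np.ones((9,9)))
def rect(m,W):
    q=W[m>0]; rc=cv2.minAreaRect(q[:,:2].astype(np.float32)); return len(q),rc,np.median(q[:,2]),cv2.boxPoints(rc).round(1).tolist()
print("remote",rect(m,W))
gray=(abs(r-b)<12)&(r<110)
roi=np.zeros((480,640),bool); roi[250:286,370:418]=1
for nm,z0,z1 in(("key",44,55),("bed",18,40)):
    mm=(gray&roi&(W[...,2]>z0)&(W[...,2]<z1)).astype(np.uint8)
    n,l,st,_=cv2.connectedComponentsWithStats(mm); i=1+np.argmax(st[1:,4]); print(nm,rect((l==i),W))
# dock mask: high pts
roi=np.zeros((480,640),bool); roi[190:290,365:430]=1
mm=(roi&(W[...,2]>15)); n,l,st,_=cv2.connectedComponentsWithStats(mm.astype(np.uint8)); print(st)
print("dock",rect(mm,W))
mm=(roi&(W[...,2]>93)&(W[...,2]<103)); print("plat",rect(mm,W))
E
```

```text
remote (574, ((544.6126098632812, -2.2934646606445312), (69.96940612792969, 281.9102783203125), 44.91265106201172), np.float64(69.17718708341454), [[420.29998779296875, 72.80000305175781], [619.4000244140625, -126.80000305175781], [668.9000244140625, -77.4000015258789], [469.8999938964844, 122.19999694824219]])
key (141, ((566.77001953125, -23.174663543701172), (24.655590057373047, 28.75762367248535), 87.5728530883789), np.float64(48.78997227148648), [[551.9000244140625, -34.900001525878906], [580.5999755859375, -36.099998474121094], [581.7000122070312, -11.5], [552.9000244140625, -10.199999809265137]])
bed (387, ((555.296875, -68.31487274169922), (39.8988037109375, 50.11971664428711), 81.700439453125), np.float64(29.673752357032072), [[527.5999755859375, -84.4000015258789], [577.2000122070312, -91.69999694824219], [583.0, -52.20000076293945], [533.4000244140625, -45.0]])
[[     0      0    640    480 304590]
 [   371    192     54     93   2596]
 [   394    215      1      1      1]
 [   377    216      1      1      1]
 [   365    219      1      1      1]
 [   381    219      1   
[... 262 characters left out ...]
1      1      1]
 [   376    277      1      1      1]
 [   374    278      1      1      1]
 [   419    284      1      1      1]]
dock (2610, ((565.93408203125, -34.474517822265625), (135.68972778320312, 341.6509704589844), 53.1705436706543), np.float64(63.425343538333664), [[388.5, 13.600000381469727], [662.0, -191.1999969482422], [743.2999877929688, -82.5999984741211], [469.8999938964844, 122.19999694824219]])
plat (305, ((687.1954345703125, -86.06884765625), (49.4271240234375, 47.383033752441406), 77.9627685546875), np.float64(97.76472067440568), [[658.9000244140625, -105.30000305175781], [705.2000122070312, -115.19999694824219], [715.5, -66.80000305175781], [669.2000122070312, -57.0]])
```

```bash
python3 - <<'E'
from h import *
c=load("top"); W=cloud(c)
r,g,b=[c["img"][...,i].astype(int) for i in range(3)]
m=((b-g>15)&(r-g>5)).astype(np.uint8); m[:180]=0;m[300:]=0;m[:,:380]=0;m[:,430:]=0
m=cv2.morphologyEx(m,cv2.MORPH_CLOSE,np.ones((9,9)))>0
def rep(n,m):
    q=W[m]; rc=cv2.minAreaRect(q[:,:2].astype(np.float32)); ev,V=np.linalg.eigh(np.cov(q[:,:2].T)); v=V[:,1]*np.sign(V[0,1])
    print(n,len(q),rc,q.mean(0).round(1),"pca yaw",np.degrees(np.arctan2(v[1],v[0])).round(2))
rep("remote",m&(W[...,2]>50)&(W[...,2]<95))
# row-wise strip edges of dock height>15 : centreline right wall / overall
V=c["z_map"]>0
h=V&(W[...,2]>12)
for v in range(194,286,6):
    u=np.where(h[v,385:430])[0]+385
    print(v,u.min(),u.max(),W[v,u.min()].round(1),W[v,u.max()].round(1))
E
```

```text
remote 572 ((618.0733032226562, -76.90739440917969), (36.98478317260742, 71.15323638916016), 81.06463623046875) [617.9 -76.3  69. ] pca yaw -8.93
194 399 409 [719.8 -65.9  62.5] [717.6 -86.3  72.4]
200 397 424 [712.8 -66.   27.3] [ 701.4 -115.8   87. ]
206 396 423 [698.6 -62.9  30.5] [ 688.1 -113.    88.7]
212 397 422 [679.2 -59.8  67.4] [ 676.1 -111.5   82.4]
218 396 421 [667.6 -58.5  57.5] [ 664.6 -110.8   72. ]
224 395 420 [655.  -56.6  52.9] [ 649.8 -106.    84.8]
230 394 419 [641.7 -54.   52.9] [ 638.2 -105.2   74.6]
236 393 418 [629.6 -52.7  43.3] [ 625.8 -103.5   69.5]
242 392 417 [616.3 -50.1  43.3] [ 613.2 -101.6   65.2]
248 391 416 [604.1 -48.9  32.8] [600.6 -99.8  60.6]
254 390 415 [590.7 -46.2  33.5] [588.  -98.2  54.7]
260 385 414 [576.7 -33.5  44.5] [575.1 -96.   52.1]
266 385 413 [563.3 -32.9  47.2] [562.1 -93.5  51.7]
272 385 412 [550.5 -33.3  40.4] [549.5 -92.2  43.4]
278 387 411 [537.8 -38.7  29.4] [536.2 -89.1  46.9]
284 409 410 [523.6 -86.1  35. ] [523.3 -87.3  41.7]
```

```bash
cat > plan.py <<'E'
from h import *
def plan(s,P,yaw,sg=1):
    M=R.from_quat(s["eef_rot"]).as_matrix()
    x=sg*np.array([-np.sin(yaw),np.cos(yaw),0]); y=np.array([0,0,-1.]); T=np.stack([x,y,np.cross(x,y)],1)
    return M.T@(np.array(P)-s["tcp_pos"]), R.from_matrix(M.T@T).as_rotvec()
E
python3 - <<'E'
from station import *
from plan import *
s=get_state(); print(R.from_quat(s["eef_rot"]).as_matrix().round(3))
for sg in (1,-1):
    d,w=plan(s,[563.5,-45.7,150],-0.157,sg); print((d/1000).round(4),w.round(3))
E
```

```text
[[ 0.408 -0.    -0.913]
 [ 0.913 -0.001  0.408]
 [-0.001 -1.    -0.   ]]
[-0.4361  0.0724 -0.533 ] [-0.    -0.264 -0.001]
[-0.4361  0.0724 -0.533 ] [ 2.000e-03  2.878e+00 -0.000e+00]
```

>>> {"name": "step_arm", "arguments": {"rows": [[36, -0.436, 0.0, -0.533, 0, -0.264, 0], [36, -0.436, 0.0, -0.533, 0, -0.264, 0], [36, -0.436, 0.0, -0.533, 0, -0.264, 0], [36, -0.436, 0.0, -0.533, 0, -0.264, 0], [36, -0.436, 0.0, -0.533, 0, -0.264, 0], [36, -0.436, 0.0, -0.533, 0, -0.264, 0], [36, -0.436, 0.0, -0.533, 0, -0.264, 0], [36, -0.436, 0.0, -0.533, 0, -0.264, 0], [36, -0.436, 0.0, -0.533, 0, -0.264, 0], [36, -0.436, 0.0, -0.533, 0, -0.264, 0], [36, -0.436, 0.0, -0.533, 0, -0.264, 0], [36, -0.436, 0.0, -0.533, 0, -0.264, 0], [36, -0.436, 0.0, -0.533, 0, -0.264, 0], [36, -0.436, 0.0, -0.533, 0, -0.264, 0], [36, -0.436, 0.0, -0.533, 0, -0.264, 0], [36, -0.436, 0.0, -0.533, 0, -0.264, 0], [36, -0.436, 0.0, -0.533, 0, -0.264, 0], [36, -0.436, 0.0, -0.533, 0, -0.264, 0], [36, -0.436, 0.04, -0.533, 0, -0.264, 0], [36, -0.436, 0.07, -0.533, 0, -0.264, 0]]}}

```text
clock: 1.77
tcp_pos: [563.9, -45.6, 151.4]
eef_rot: [0.538, 0.459, -0.459, -0.537]
force: [-0.1, 0.4, -0.7]
grip_width: 31.5
```

```bash
python3 - <<'E'
from station import *
from h import *
s=get_state(); c=capture("wrist"); np.savez("wrist.npz",**c,eef=s["eef_rot"],tcp=s["tcp_pos"]); cv2.imwrite("pics/wrist1.png",c["img"][:,:,::-1]); print(s["tcp_pos"],c["T_tool_cam"])
c=capture("scene");np.savez("scene2.npz",**c); cv2.imwrite("pics/scene1.png",cv2.resize(c["img"][150:300,140:360,::-1],None,fx=3.6,fy=3.6,interpolation=cv2.INTER_CUBIC))
E
```

```text
[563.85563648 -45.64599621 151.40484347] [[ 9.99999838e-01 -5.68381466e-04  1.47283576e-05 -6.01400741e-01]
 [-1.68094591e-04 -2.70797910e-01  9.62636205e-01 -1.61458247e+02]
 [-5.43156169e-04 -9.62636052e-01 -2.70797962e-01  7.28500093e+01]
 [ 0.00000000e+00  0.00000000e+00  0.00000000e+00  1.00000000e+00]]
```

View pics/wrist1.png

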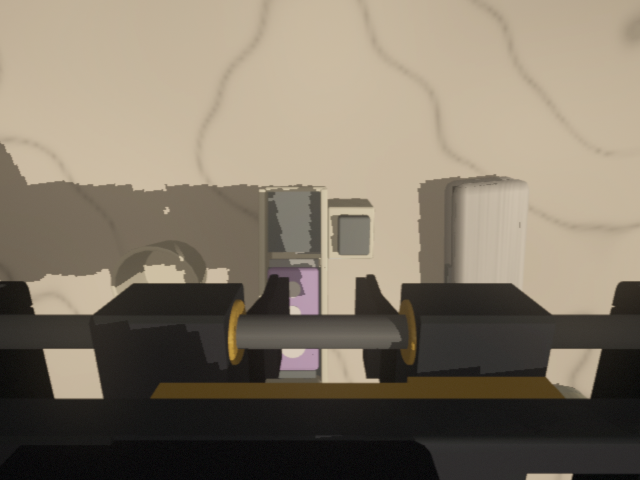

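View pics/scene1.png

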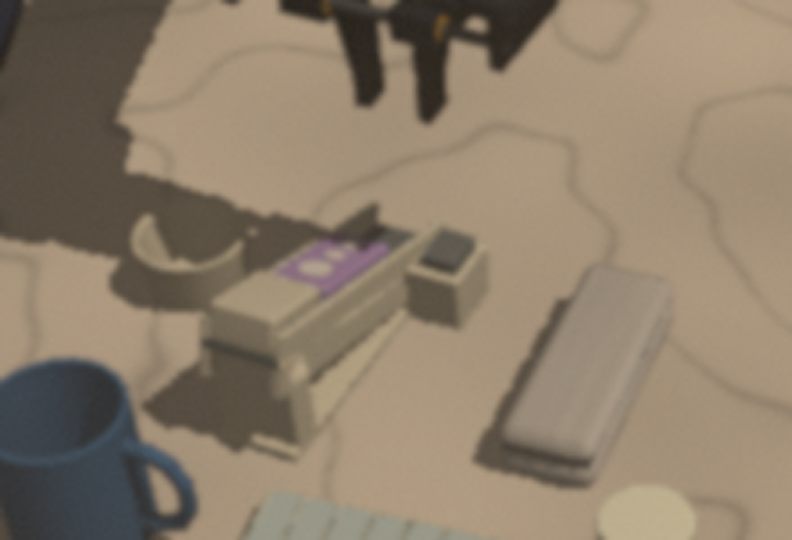

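```bash
python3 - <<'E'
from h import *
c=dict(np.load("wrist.npz")); M=R.from_quat(c["eef"]).as_matrix(); T=c["T_tool_cam"]
Rc=M@T[:3,:3]; p=M@T[:3,3]+c["tcp"]; K=c["camera_matrix"]
def onz(u,v,z):
    d=Rc@np.array([(u-K[0,2])/K[0,0],(v-K[1,2])/K[1,1],1]); return p+d*(z-p[2])/d[2]
im=c["img"]; cv2.imwrite("pics/w1z.png",cv2.resize(im[170:390,240:400,::-1],None,fx=3.6,fy=2.7*1,interpolation=cv2.INTER_CUBIC))
r,g,b=[im[...,i].astype(int) for i in range(3)]
m=(abs(r-b)<14)&(r<150); mm=np.zeros((480,640),np.uint8); mm[205:262,330:374]=m[205:262,330:374]
n,l,st,cc=cv2.connectedComponentsWithStats(mm); i=1+np.argmax(st[1:,4]); k,_=cv2.findContours((l==i).astype(np.uint8),0,2); rc=cv2.minAreaRect(k[0]); print(st[i],rc)
key=onz(*rc[0],49); print("key",key)
B=[onz(*q,49) for q in cv2.boxPoints(rc)]; print(np.round(B,1))
m2=((b-g>15)&(r-g>5)).astype(np.uint8); print("row profile chute", im[225,255:335].sum(1)//3, im[320,260:335].sum(1)//3)
v,u=np.where(m2[265:290,250:330]); print("remote front row",v.min()+265,u.min()+250,u.max()+250)
th=-0.157; ex=np.array([np.cos(th),np.sin(th)]); ey=np.array([-ex[1],ex[0]])
rel=lambda q:((q[:2]-c["tcp"][:2])@ex,(q[:2]-c["tcp"][:2])@ey)
print("key rel",rel(key))
for u,v,z in [(266,225,44),(322,225,44)]: print(rel(onz(u,v,z)))
E
```

```text
[339 216   2   2   2] ((339.5, 216.5), (1.4142135381698608, 0.0), 135.0)
key [550.67697779 -31.15383881  49.        ]
[[550.4 -30.7  49. ]
 [550.4 -30.7  49. ]
 [551.  -31.6  49. ]
 [551.  -31.6  49. ]]
row profile chute [102 102 101 100 107 110 111 112 110 104  92  86  81  75  72  73  72  70
  72  73  72  72  73  72  80 106 118 119 118 120 120 119 120 120 120 119
 120 120 120 120 120 120 120 120 120 121 121 120 121 121 120 120 120 118
 100  81  76  74  75  75  75  75  75  76  76  94 152 180 187 189 191 190
 162 147 174 183 157 121 110 110] [65 66 64 64 64 65 66 66 65 65 66 65 66 65 67 66 67 66 66 65 66 67 66 67
 66 67 67 68 66 66 68 67 67 69 68 68 66 68 67 67 67 69 69 68 68 69 68 68
 69 70 69 70 69 70 69 70 69 70 71 69 69 70 69 71 70 71 71 70 70 71 71 71
 70 70 71]
remote front row 269 300 317
key rel (np.float64(-15.282504703271952), np.float64(12.253355494553452))
(np.float64(-7.700999291890735), np.float64(-42.665399959278))
(np.float64(-7.670202205089026), np.float64(-0.5773158418256433))
```

View pics/w1z.png

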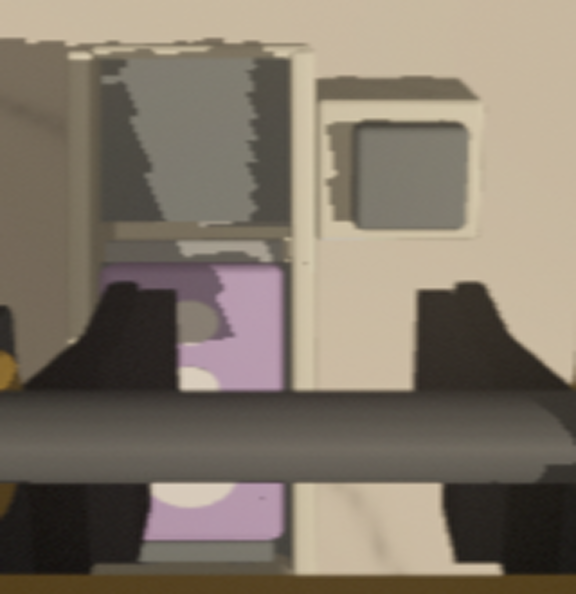

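```bash
python3 - <<'E'
from h import *
c=dict(np.load("wrist.npz")); M=R.from_quat(c["eef"]).as_matrix(); T=c["T_tool_cam"]
Rc=M@T[:3,:3]; p=M@T[:3,3]+c["tcp"]; K=c["camera_matrix"]
def onz(u,v,z):
    d=Rc@np.array([(u-K[0,2])/K[0,0],(v-K[1,2])/K[1,1],1]); return p+d*(z-p[2])/d[2]
th=-0.157; ex=np.array([np.cos(th),np.sin(th)]); ey=np.array([-ex[1],ex[0]])
def rel(a,b,z):
    u,v=240+a/3.6,170+b/2.7; q=onz(u,v,z); return (np.array([(q[:2]-c["tcp"][:2])@ex,(q[:2]-c["tcp"][:2])@ey])).round(1), q.round(1)
print("key c",rel(411.5,176,49)); print("key edges",rel(355,176,49),rel(468,176,49),rel(411,122,49),rel(411,230,49))
print("wall +y outer/inner at crop y=200", rel(314,140,46),rel(290,140,46)); print("wall -y",rel(95,140,46),rel(70,140,46))
print("gate row",rel(200,230,40), "lower end",rel(200,58,21))
z=c["tcp"][2]
for a,b in [(178,290),(135,285),(107,285),(415,290),(458,283),(483,283)]: print("tip",a,b,rel(a,b,z)[0])
im=c["z_map"]; 
for (a,b) in [(160,300),(430,300),(160,340),(430,340),(120,300),(475,300)]: print(im[int(170+b/2.7),int(240+a/3.6)])
E
```

```text
key c (array([-1.1, 23.4]), array([566.4, -22.3,  49. ]))
key edges (array([-1.1, 11.8]), array([564.6, -33.9,  49. ])) (array([-1.1, 35.1]), array([568.3, -10.8,  49. ])) (array([-16.3,  23. ]), array([551.4, -20.4,  49. ])) (array([14.6, 23.7]), array([581.9, -24.5,  49. ]))
wall +y outer/inner at crop y=200 (array([-10.6,   3.3]), array([553.9, -40.7,  46. ])) (array([-10.6,  -1.6]), array([553.2, -45.6,  46. ]))
wall -y (array([-10.6, -42. ]), array([546.8, -85.4,  46. ])) (array([-10.6, -47.1]), array([546. , -90.5,  46. ]))
gate row (array([ 17.5, -21.2]), array([577.8, -69.4,  40. ])) lower end (array([-29.5, -21.6]), array([531.3, -62.4,  21. ]))
tip 178 290 [ -8.5 -15.9]
tip 135 285 [ -9.4 -21.4]
tip 107 285 [ -9.4 -25.1]
tip 415 290 [-8.5 15.1]
tip 458 283 [-9.7 20.7]
tip 483 283 [-9.7 23.9]
169.04785
168.8731
153.49161
154.49281
164.07613
164.09723
```

>>> {"name": "step_arm", "arguments": {"rows": [[44, 0.001, 0.01, 0.001, 0, 0, 0], [44, 0.001, 0.025, 0.001, 0, 0, 0], [44, 0.001, 0.04, 0.001, 0, 0, 0], [44, 0.001, 0.055, 0.001, 0, 0, 0], [44, 0.001, 0.07, 0.001, 0, 0, 0], [44, 0.001, 0.08, 0.001, 0, 0, 0], [44, 0.001, 0.088, 0.001, 0, 0, 0], [44, 0.001, 0.092, 0.001, 0, 0, 0], [44, 0.001, 0.092, 0.001, 0, 0, 0], [44, 0.001, 0.092, 0.001, 0, 0, 0]]}}

```text
clock: 2.7
tcp_pos: [559.0, -43.9, 56.4]
eef_rot: [-0.536, -0.457, 0.462, 0.539]
force: [0.4, 0.4, 0.4]
grip_width: 38.6
```

```bash
python3 - <<'E'
from station import *
from h import *
s=get_state(); c=capture("wrist"); print(s["tcp_pos"],s["force"],s["grip_width"]); cv2.imwrite("pics/wrist2.png",c["img"][:,:,::-1])
from plan import *
print(plan(s,[563,-44.8,60],-0.157))
c=capture("scene"); cv2.imwrite("pics/scene2.png",cv2.resize(c["img"][150:300,140:360,::-1],None,fx=3.6,fy=3.6,interpolation=cv2.INTER_CUBIC))
E
```

```text
[559.01407106 -43.8772505   56.36219623] [0.36903922 0.43122378 0.37106425] 38.60443386109944
(array([-0.30199555, -3.66949831, -4.05170251]), array([-0.0080028 ,  0.00081434, -0.00287569]))
```

View pics/wrist2.png

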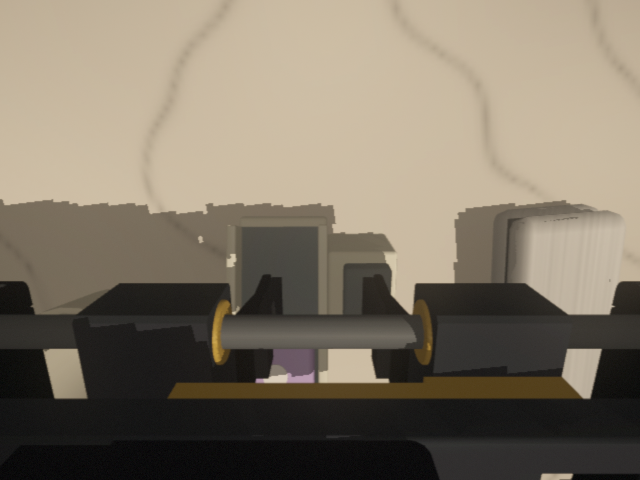

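View pics/scene2.png

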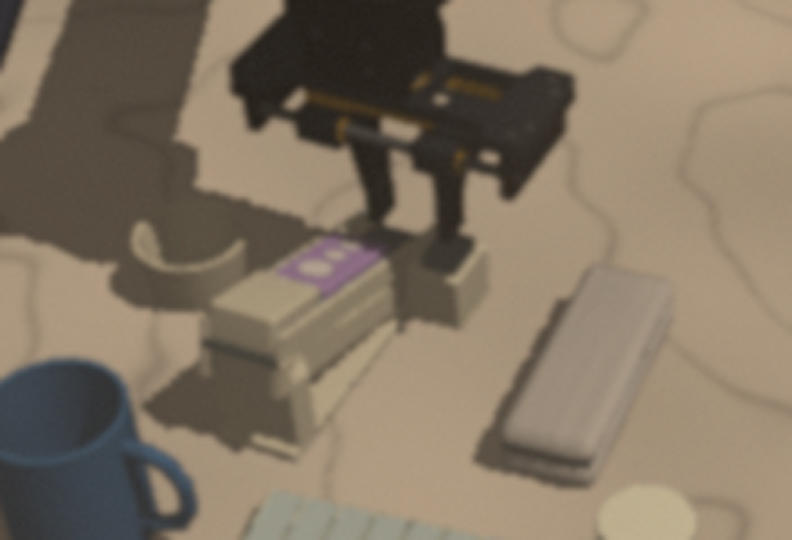

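>>> {"name": "step_arm", "arguments": {"rows": [[44, 0.0, -0.002, -0.004, -0.008, 0, -0.003], [44, 0.0, 0.0, -0.004, -0.008, 0, -0.003], [44, 0.0, 0.003, -0.004, -0.008, 0, -0.003], [44, 0.0, 0.005, -0.004, -0.008, 0, -0.003], [44, 0.0, 0.005, -0.004, -0.008, 0, -0.003], [44, 0.0, 0.005, -0.004, -0.008, 0, -0.003]]}}

```text
clock: 3.3
tcp_pos: [562.8, -44.5, 51.3]
eef_rot: [-0.537, -0.459, 0.459, 0.538]
force: [0.0, 0.3, 0.1]
grip_width: 38.0
```

```bash
python3 - <<'E'
from station import *
from plan import *
s=get_state(); print(s["tcp_pos"],s["force"],s["grip_width"])
print(plan(s,[563,-44.8,41],-0.157))
E
```

```text
[562.84283825 -44.54120472  51.25465656] [0.01006535 0.30358896 0.13322577] 37.992687375419635
(array([-0.23251683, 10.25461154, -0.19630103]), array([-7.62949200e-05,  7.51918989e-04,  1.29726858e-04]))
```

Now press: down to about 41 mm, with small steps.

>>> {"name": "step_arm", "arguments": {"rows": [[44, 0.0, 0.002, 0, 0, 0, 0], [44, 0.0, 0.004, 0, 0, 0, 0], [44, 0.0, 0.006, 0, 0, 0, 0], [44, 0.0, 0.008, 0, 0, 0, 0], [44, 0.0, 0.009, 0, 0, 0, 0], [44, 0.0, 0.01, 0, 0, 0, 0], [44, 0.0, 0.0105, 0, 0, 0, 0], [44, 0.0, 0.0105, 0, 0, 0, 0], [44, 0.0, 0.0105, 0, 0, 0, 0]]}}

```text
clock: 4.05
tcp_pos: [562.9, -44.5, 41.0]
eef_rot: [-0.537, -0.46, 0.459, 0.538]
force: [-1.4, 0.8, 6.0]
grip_width: 38.3
```

```bash
python3 - <<'E'
from station import *
from h import *
s=get_state(); print(s["tcp_pos"],s["force"],s["wrist_torque"],s["grip_width"])
for n in("scene","top","wrist"):
    c=capture(n); np.savez(n+"3.npz",**c); im=c["img"][...,::-1]
    if n=="scene": im=cv2.resize(im[150:300,140:360],None,fx=3.6,fy=3.6,interpolation=cv2.INTER_CUBIC)
    if n=="top": im=cv2.resize(im[180:300,310:480],None,fx=4.4,fy=4.4,interpolation=cv2.INTER_CUBIC)
    cv2.imwrite(f"pics/{n}3.png",im)
E
```

```text
[562.90158208 -44.45730945  41.0410752 ] [-1.44158298  0.79252319  5.956697  ] [ 0.20769816  0.47274094 -0.09918178] 38.27283510788427
```

View pics/scene3.png

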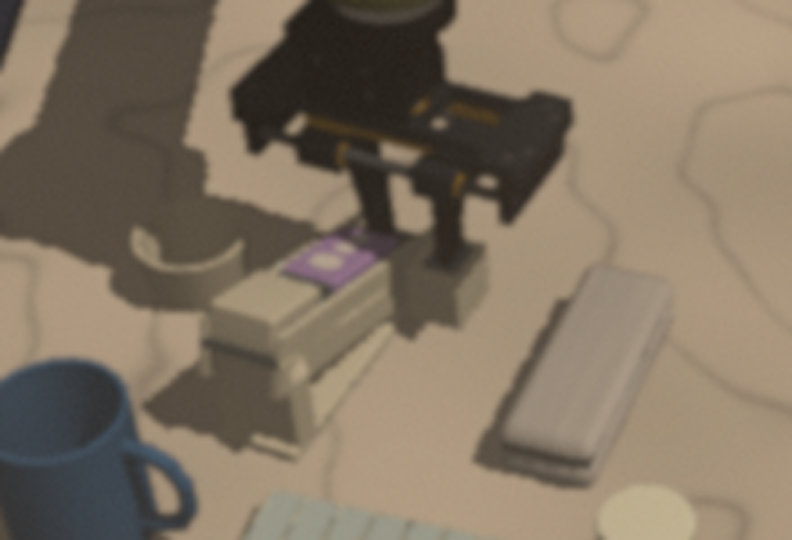

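View pics/wrist3.png

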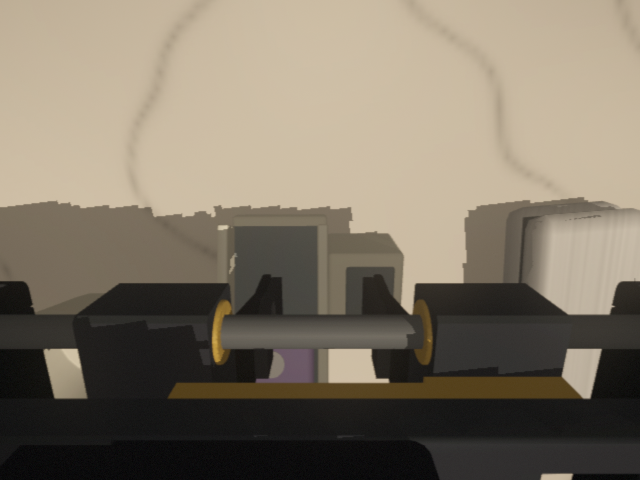

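View pics/top3.png

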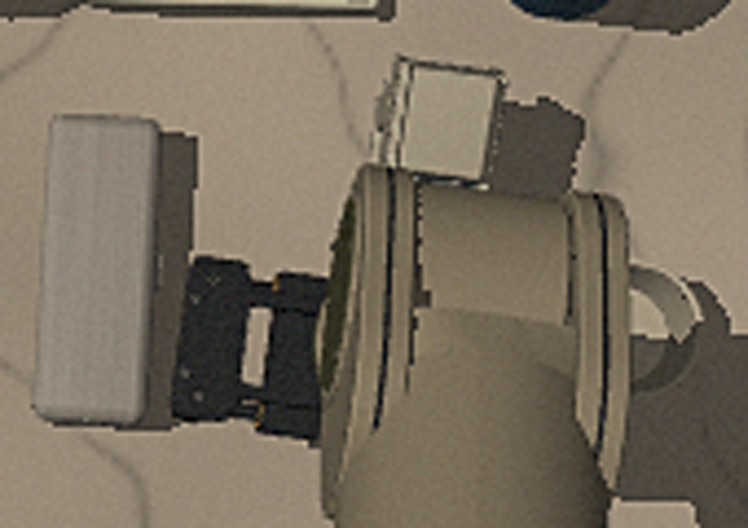

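The remote has slid out and is bearing on the chute finger (about −1.4 N along x), and the key carries 6 N. I'll press slightly more to be sure of the stop.

>>> {"name": "step_arm", "arguments": {"rows": [[44, 0.0, 0.001, 0, 0, 0, 0], [44, 0.0, 0.0015, 0, 0, 0, 0], [44, 0.0, 0.0015, 0, 0, 0, 0], [44, 0.0, 0.0015, 0, 0, 0, 0], [44, 0.0, 0.0015, 0, 0, 0, 0], [44, 0.0, 0.0015, 0, 0, 0, 0]]}}

```text
clock: 4.7
tcp_pos: [563.0, -44.4, 40.7]
eef_rot: [-0.537, -0.46, 0.459, 0.538]
force: [-6.9, 0.5, 15.8]
grip_width: 38.2
```

```bash
python3 - <<'E'
from station import *
from h import *
s=get_state(); print(s["tcp_pos"],s["force"],s["grip_width"])
def lil(c):
    r,g,b=[c["img"][...,i].astype(int) for i in range(3)]
    m=((b-g>15)&(r-g>5)); return m
c0=load("scene2"); c=capture("scene")
for k in (c0,c):
    m=lil(k); m[:190]=0;m[250:]=0;m[:,:200]=0;m[:,270:]=0; W=cloud(k)[m]; W=W[(W[:,2]>30)&(W[:,2]<95)&(W[:,0]<700)]
    th=-0.157; ex=np.array([np.cos(th),np.sin(th)]); q=(W[:,:2]-[587,-72.5])@ex; 
    A=np.c_[q,np.ones(len(q))]; print(len(W),"x range",np.percentile(q,[2,98]).round(1),"y",np.median((W[:,:2]-[587,-72.5])@[-ex[1],ex[0]]).round(1),"slope",np.linalg.lstsq(A,W[:,2],rcond=None)[0].round(3))
E
```

```text
[563.00303202 -44.35296714  40.70675802] [-6.93186275  0.50337801 15.84005257] 38.2237401112545
83 x range [ 2.4 64.8] y 15.5 slope [ 0.31  57.726]
79 x range [13.4 57.6] y 13.8 slope [ 0.32  57.527]
```

>>> {"name": "step_arm", "arguments": {"rows": [[44, 0.0, 0.001, 0.0, 0, 0, 0], [44, 0.0, 0.001, 0.0, 0, 0, 0], [44, 0.0, 0.001, 0.0, 0, 0, 0], [44, 0.0, 0.001, 0.0, 0, 0, 0], [44, 0.0, 0.001, 0.0, 0, 0, 0], [44, 0.0, 0.001, 0.0, 0, 0, 0]]}}

```text
clock: 5.25
tcp_pos: [563.0, -44.4, 40.7]
eef_rot: [-0.537, -0.46, 0.459, 0.538]
force: [-6.7, 0.4, 15.7]
grip_width: 38.5
```

```bash
python3 - <<'E'
from station import *
s=get_state(); print(s["tcp_pos"],s["force"],s["wrist_torque"],s["grip_width"])
E
```

```text
[562.98084303 -44.35988225  40.7096246 ] [-6.69179133  0.40694547 15.71410292] [ 3.62012810e-01  1.35476670e+00 -8.81906546e-04] 38.4520364187616
```

>>> {"name": "step_arm", "arguments": {"rows": [[44, 0.0, 0.001, 0.0005, 0, 0, 0], [44, 0.0, 0.001, 0.0005, 0, 0, 0], [44, 0.0, 0.001, 0.0005, 0, 0, 0], [44, 0.0, 0.001, 0.0005, 0, 0, 0], [44, 0.0, 0.001, 0.0005, 0, 0, 0], [44, 0.0, 0.001, 0.0005, 0, 0, 0]]}}

```text
clock: 5.75
tcp_pos: [562.9, -44.4, 40.8]
eef_rot: [-0.537, -0.46, 0.458, 0.538]
force: [-4.8, 0.4, 14.2]
grip_width: 38.6
```

```bash
python3 - <<'E'
from station import *
from h import *
s=get_state(); print(s["tcp_pos"],s["force"],s["wrist_torque"],s["grip_width"])
c=capture("scene"); np.savez("scene4.npz",**c); cv2.imwrite("pics/scene4.png",cv2.resize(c["img"][190:265,180:290,::-1],None,fx=7,fy=7,interpolation=cv2.INTER_CUBIC))
c=load("scene2"); cv2.imwrite("pics/scene2b.png",cv2.resize(c["img"][190:265,180:290,::-1],None,fx=7,fy=7,interpolation=cv2.INTER_CUBIC))
E
```

```text
[562.93810982 -44.36759764  40.76650392] [-4.78155168  0.41162542 14.23441578] [ 0.27568708  0.85156038 -0.04432438] 38.57729695212309
```

View pics/scene4.png

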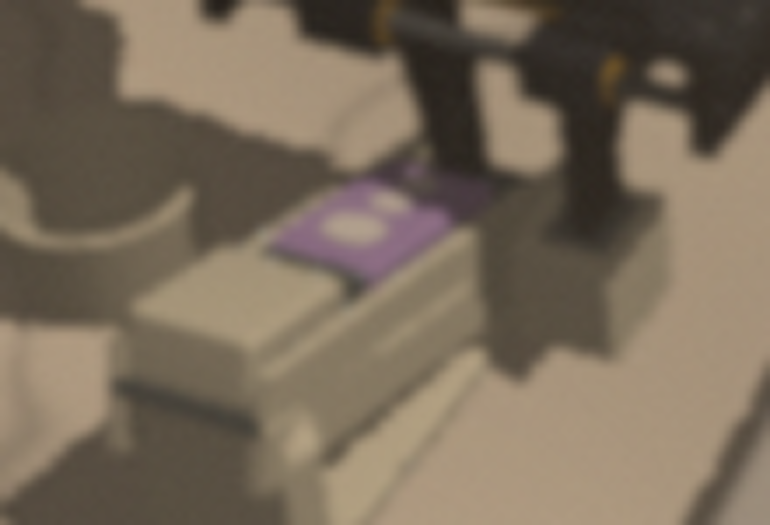

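View pics/scene2b.png

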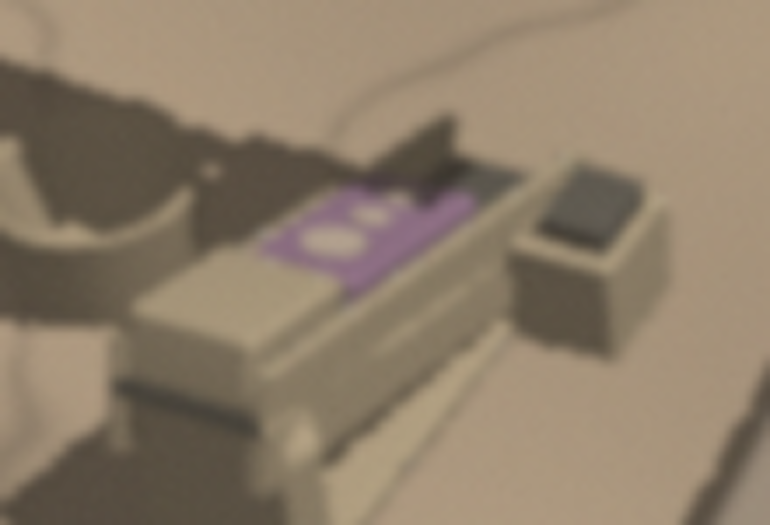

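```bash
python3 - <<'E'
from h import *
c=load("scene4"); th=-0.157; ex=np.array([np.cos(th),np.sin(th),0]); 
n=R.from_rotvec([0,0,th]).apply([-np.sin(.3),0,np.cos(.3)])
P0=np.array([587,-72.5,40])+18*n
def hit(U,V):
    p,d=ray(c,180+U/7,190+V/7); t=((P0-p)@n)/(d@n); return p+t*d
for nm,a,b in [("circle",(335,242),(352,228)),("mid",(375,215),(391,203)),("back right corner",(345,297),(370,279))]:
    A,B=hit(*a),hit(*b); print(nm,A.round(1),B.round(1),"dx",((B-A)@ex).round(1))
E
```

```text
circle [637.1 -77.1  74.4] [626.2 -76.3  71. ] dx -10.9
mid [615.  -73.6  67.5] [605.2 -72.5  64.4] dx -9.9
back right corner [668.8 -60.6  83.3] [655.2 -58.6  79. ] dx -13.8
```

```bash
python3 - <<'E'
from station import *
s=get_state(); print(s["clock"],s["tcp_pos"],s["force"]); print(finish_job())
E
```

```text
5.8 [562.93752875 -44.37181976  40.76722076] [-4.01668826 -0.87397128 12.5329156 ]
the job is handed in; nothing more can be done
None
```

The job is handed in at 5.8 s. One fingertip holds the key down, and the other finger stands in the chute with the popped-out remote leaning on it. No verdict was reported.

**How it was done:** I found the dock in the top and wrist images, turned the jaws across the slope and set the opening to about 38 mm. Then I lowered both fingers together, slowly, until the key was at its stop.

**Last checks:**
- **Key:** the fingertips were at z ≈ 40.8 mm, which is the key's fully-down height of 41 mm. The upward force was about 12.5–14 N, above the 6 N needed to hold it.
- **Remote position:** it moved about 10–14 mm out past the gate, measured in the scene view before and after. This is good to a few mm and lies inside the 6–38 mm window, but nearer its 6 mm edge.
- **Remote tilt:** it lay flat on the bed, with its slope measured at about 0.32 against the bed's 0.31.
- **Finger on remote:** I could not measure this force separately. The sideways force of about 4–5 N also includes friction on the key; the pusher alone should give 2–3 N.
- **Remote at rest:** I did not measure its speed.
- **Bystanders:** none was seen to have moved in the last pictures, which did not cover the torch; I did not measure their positions.

The sideways force had risen to about 7 N after I pressed harder, so I eased it before handing in.

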